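# Push a grooved bar home in a spring-plunger rod clamp

### The arm

A 6-joint arm with a two-finger parallel gripper is mounted at the origin on a cart in front of the work surface, level with it; the furniture and walls round the work are solid. World frame = base frame: x ahead of the robot, y to its left, z up, the work surface at z = 0. Lengths are in m, angles in rad, forces in N, time in s.
With the tool pointing down it reaches from about 0.35 to 0.975 m from the base axis. Payload 4.9 kg.
Tool frame: the origin (TCP) lies midway between the tips of the shut fingers; the grasp point (between the pads) lies 19 mm behind it; x points along the fingers, y is the direction in which the jaws open and shut, and the axes are right-handed (so a half turn about x gives the same grasp; the last joint's range is limited). The gripper opens to 85 mm and grips with 20 to 120 N. Pads are 22 mm wide; open, the fingers measure 114 mm over their backs; the gripper's body (76 mm by 85 mm) begins 54 mm behind the grasp point. The pads swing forward as they close: fully open they stand 13 mm farther back than shut.
Start: joints at [-1.288, 0.053, 1.613, -0, 1.476, -0.119], TCP at [0.244, -0.575, 0.231] pointing down, gripper open.
Joint ranges: [-3.01, 3.01], [-1.01, 2.22], [0.06, 2.58], [-1.02, 4.17], [0.09, 2.62], [-3.14, 3.14]. Speed limits (rad/s): [2.57, 2.57, 3.14, 3.14, 3.14, 3.14].

### API

Orientations are given as a unit quaternion [w, x, y, z].
In Python, from plant import manip gives the robot as it stands.
- The arm moves only by the tool send_rows, never from a script. Its argument "motion" is a list that holds one entry, the list of rows, each a list of 6 numbers: the shift along the world's x, y, z in cm, then the turn, a rotation vector about the world's x, y, z in rad. A call has 1 to 12 rows; each row shifts and turns the commanded pose from where the row before left it; what a row does not reach is not made up. A row lasts 1/12 s, in which the tool goes at most 41.7 mm and 7.16 degrees, less where a joint would pass 70% of its speed; a pose out of reach is approached as far as the arm can. A call with a gripper value outside its range is refused whole. "fingers" is the closure, from 0 (fully open) to 1 (shut), set as the call begins (left out, the last holds). The fingers move at their own pace and stop on an object; the grip force is fixed at half the most. Time passes only in rows, so rows that do not move let the fingers close. It gives the time, the measured TCP pose, the force and the opening at its end, in the units of the state.
- manip.state(): the state, without advancing time (a new reading comes with each control period).
- manip.grab_frame(name): name is "scene" or "top" or "wrist"; returns the picture (384x512x3 uint8, red, green, blue); there is no depth.
- manip.calibration(name): a dict with "mtx" (3x3 intrinsics, pixels), "k1" (the pictures are not rectified: a ray, as slopes to the right and down, at radius r is drawn at 1 + k1 r^2 times it, then the intrinsics apply), "cam_to_world" (4x4, takes a point from camera to world coordinates); the wrist camera has in their place "hand_eye" (4x4, takes a point from camera to tool coordinates, whose origin is the TCP and whose axes are the tool frame's). Camera axes: x right, y up, looking along -z (the intrinsics and any distortion apply to the point x, -y, -z); pixel columns grow to the right and rows downward; lengths in m; the calibration is good to about 2 mm. A picture is of the moment at which its call begins: read the wrist's pose just before it. calibration takes no time and is no camera call.
- manip.job_done(): hands the job in, once; it reports no verdict.
Trained networks look in the newest picture that a camera, given by its name, has taken for a name from the list of things; names that differ only in an ending like _2 or _b are one class to them, and where a whole thing is asked for, a point or a joint stands for the part that bears it (a point fixed in the world has none). Each returns a list of dicts, best first, with "confidence" (0 to 1); they miss things now and then, are a little off and sometimes report something else, mostly with a low value. They report only what shows in the picture. A call takes as long as a camera call. They do not tell look-alikes from the thing itself.
- manip.boxes_of(query, camera): "centre" ([x, y, z] in m, in the coordinates of the camera as it stood for that picture, good to about 4 mm: the middle of the surface that is visible of it).
- manip.trace(query, camera): "region" (384x512 bool, what is visible of it).
- manip.landmark_of(query, camera): "centre" ([x, y, z] in m, in the coordinates of the camera as it stood for that picture, good to about 4 mm: a listed point, or the origin of a listed thing).
The state is a dict: "time": time; "joint_pos": joint angles; "joint_vel": joint speeds; "joint_efforts": joint torques, N m; "tool_pos": TCP position; "tool_rot": TCP orientation; "contact_force": force on the tool from outside, world axes, zero at the start; "ft_torque": the same for the moment, N m; "gripper_width": opening from 0.0 (shut) to 1.0 (fully open).
Only numpy, scipy, OpenCV 4.12 (cv2) and the standard library are available. Lean on these libraries where they do the work, as an engineer would, in place of code of your own. Each camera call takes 0.05 s, during which the arm holds its last target.

### The job

Lay the bar that has the groove in the two V supports in front of the rod clamp, tapered nose towards the clamp, and let go of it. Then push it lengthwise into the clamp until it is fully home against the stop and the spring plunger has dropped into its groove. Leave the plain bar and the loose angle offcut where they lie.

Things in the scene. Friction and masses are not known exactly. Their poses are not given: they have to be found in the camera images.
- grooved_bar_mid (a point): Mid-point, on the axis, of the grooved bar: loose aluminium round bar, 30 mm diameter, 160 mm long, about 0.3 kg, lying on the bench (axis 15 mm up) at the start. x runs along it towards its tapered nose; y, z turn as it rolls. A V-sided groove runs round it 30 mm from the mid-point towards the nose: 16 mm wide at the surface, 6 mm wide and 20 mm in diameter at the bottom. The rear end is flat.
- grooved_bar_nose (a point): Centre of the grooved bar's nose end face, 80 mm along x from its mid-point; same axes. The last 14 mm at the nose taper to 18 mm diameter.
- plain_bar_mid (a point): Mid-point, on the axis, of the plain bar: a loose aluminium bar of the same size (30 mm diameter, 160 mm long) with the same tapered nose but no groove. It is not wanted. x runs along it towards its nose.
- rod_clamp: Grey rod clamp, fixed to the bench. Origin on the bench under the middle of its mouth; z up; x is the way the bar is pushed in; y is the plunger's side. Dark base plate 68 mm wide, 10 mm thick, x = -190 to 155 mm. Clamp body from x = 0 (mouth) to 155 mm, 56 mm wide, 66 mm high; channel 32.4 mm wide, 31.8 mm high, open at the top only from x = 45 to 112 mm.
- clamp_mouth (a point): Centre of the clamp's mouth on the channel axis, 42 mm above the bench; axes as the clamp's. A bar that is fully home sticks out of the mouth by 20 mm at its rear end, by which it has to be pushed; its mid-point is then 60 mm past the mouth.
- clamp_stop (a point): Centre of the solid stop face on the channel axis, 140 mm past the mouth; axes as the clamp's.
- supports_mid (a point): Point on the channel axis midway between the two V supports, 42 mm above the bench, 100 mm before the mouth: where the mid-point of a laid bar belongs. Supports (90 degree V, open upwards) run from 35 to 80 mm beyond it and from 35 to 65 mm behind it, 36 mm wide, tops 34 mm above the bench; they centre a bar. Between them 70 mm is free for fingers down to the base plate. Axes as the clamp's.
- plunger (a joint): Side spring plunger with black knob, 90 mm past the mouth on the clamp's y side, reaching 70 mm from the axis. Value: metres pressed outward. 0 = free (its 12 mm round nose is then 8 mm from the axis), about 0.006 riding on a bar's full diameter, about 0.001 dropped into the groove. Spring 2 to 5 N; pushing the bar past takes about 3 to 12 N.
- offcut_mid (a point): Middle of a loose angle steel offcut, 110 x 50 x 50 mm, lying on the bench on the right of the work; a bystander.
There are look-alikes about, which are no part of the job. Leave any pink, red or yellow look-alike of the part that bears grooved_bar_mid alone.

How it is judged:
On the way, in this order (a step that is already met when the one before it is completed fails the run):
1. the grooved bar lies in both V supports, nose towards the clamp and still outside it or just at its mouth, and is let go (x of grooved_bar_mid in the frame of rod_clamp between -0.125 and -0.07 m and y of grooved_bar_mid in the frame of rod_clamp between -0.004 and 0.004 m and z of grooved_bar_mid in the frame of rod_clamp between 0.038 and 0.046 m and angle between the x axis of grooved_bar_mid and the x axis of rod_clamp, either way round below 0.06 rad and x of grooved_bar_nose in the frame of rod_clamp above -0.06 m and contact force between the fingers and grooved_bar below 0.2 N and linear speed of grooved_bar below 0.01 m/s), for 0.2 s.
2. the bar has entered the clamp and its full diameter presses the plunger back (value of joint plunger above 0.0045 m and x of grooved_bar_mid in the frame of rod_clamp above 0.01 m), for 0.02 s.
At the end, for the whole second after the job is handed in: The grooved bar is in the clamp nose first, its nose within 3 mm of the stop and its axis along the channel; the plunger sits in its groove (pressed by less than 2.5 mm); the bar is at rest and not touched; the plain bar and the angle offcut lie within 30 mm of where they started (x of grooved_bar_mid in the frame of rod_clamp between 0.057 and 0.0625 m and y of grooved_bar_mid in the frame of rod_clamp between -0.004 and 0.004 m and z of grooved_bar_mid in the frame of rod_clamp between 0.036 and 0.046 m and angle between the x axis of grooved_bar_mid and the x axis of rod_clamp, either way round below 0.06 rad and value of joint plunger below 0.0025 m and x of grooved_bar_nose in the frame of rod_clamp above 0.13 m and contact force between the fingers and grooved_bar below 0.2 N and linear speed of grooved_bar below 0.01 m/s and distance of each of plain_bar_mid, offcut_mid from where it was at the start of the episode below 0.03 m).
It fails at once if the plain bar is moved by more than 30 mm (distance of plain_bar_mid from where it was at the start of the episode above 0.03 m).
It fails at once if the loose angle offcut is moved by more than 30 mm (distance of offcut_mid from where it was at the start of the episode above 0.03 m).
It also fails if it takes over 54 s, if anything falls off the work surface, if the arm or the gripper's body presses on something with over 40 N, if the wrist force passes 120 N, or if a joint passes its speed limit or range.

## Working session

There is one attempt and no reset: what is moved stays moved. The work goes in short steps, Python scripts to look and compute and a tool call to move; the robot and the scene stay as the last step left them, time stands still between calls to the robot, and variables do not carry over. Pictures are saved under pics/ and viewed, and the job is handed in when it is done.

Besides the shell and the picture viewer there is one more tool, called after "Call:" in YAML: its name, and indented under it one key for each argument. send_rows: Moves the arm, as the interface text tells. Its arguments: {"type":"object","properties":{"motion":{"type":"array","items":{"type":"array","items":{"type":"array","items":{"type":"number"}}}},"fingers":{"type":"number"}},"required":["motion"]}

```bash
mkdir -p pics; ls
cat > h.py <<'E'
import numpy as np,cv2
from plant import manip
from scipy.spatial.transform import Rotation as R
def c2w(cam,st=None):
    c=manip.calibration(cam)
    if 'cam_to_world' in c: return np.array(c['cam_to_world'])
    st=st or manip.state()
    q=st['tool_rot'];T=np.eye(4);T[:3,:3]=R.from_quat([q[1],q[2],q[3],q[0]]).as_matrix();T[:3,3]=st['tool_pos']
    return T@np.array(c['hand_eye'])
def w(cam,p,M=None):
    M=c2w(cam) if M is None else M
    return (M@np.r_[p,1])[:3]
def pix2plane(cam,uv,z,M=None):
    c=manip.calibration(cam);M=c2w(cam) if M is None else M
    uv=np.atleast_2d(np.asarray(uv,float))
    n=cv2.undistortPoints(uv[:,None],np.array(c['mtx'],float),np.array([c['k1'],0,0,0,0.]))[:,0]
    d=np.c_[n[:,0],-n[:,1],-np.ones(len(n))]@M[:3,:3].T
    o=M[:3,3]
    return o+d*((z-o[2])/d[:,2])[:,None]
def proj(cam,P,M=None):
    c=manip.calibration(cam);M=c2w(cam) if M is None else M
    p=(np.atleast_2d(P)-M[:3,3])@M[:3,:3]
    p=np.c_[p[:,0],-p[:,1],-p[:,2]]
    return cv2.projectPoints(p,np.zeros(3),np.zeros(3),np.array(c['mtx'],float),np.array([c['k1'],0,0,0,0.]))[0][:,0]
def save(n,im): cv2.imwrite('pics/'+n+'.png',im[:,:,::-1])
E
python3 - <<'E'
from h import *
np.set_printoptions(precision=4,suppress=True)
for c in ['scene','top']:
    save(c+'0',manip.grab_frame(c))
    for q in ['grooved_bar_mid','grooved_bar_nose','plain_bar_mid','rod_clamp','clamp_mouth','clamp_stop','supports_mid','offcut_mid']:
        print(c,q,[(round(d['confidence'],2),w(c,d['centre']).round(4)) for d in manip.landmark_of(q,c)])
print(manip.state())
E
```

```text
pics
scene grooved_bar_mid [(0.8, array([ 0.4398, -0.5521,  0.0129])), (0.73, array([0.3254, 0.2125, 0.0151])), (0.72, array([ 0.6773, -0.1686,  0.0158])), (0.7, array([ 0.3214, -0.1672,  0.0155]))]
scene grooved_bar_nose [(0.62, array([ 0.5094, -0.5184,  0.0205])), (0.61, array([ 0.6978, -0.0946,  0.0149])), (0.61, array([ 0.2808, -0.098 ,  0.0185]))]
scene plain_bar_mid [(0.6, array([0.6793, 0.0358, 0.0197])), (0.54, array([ 0.6769, -0.1693,  0.0161]))]
scene rod_clamp [(0.95, array([ 0.4854, -0.0177,  0.0017]))]
scene clamp_mouth [(0.67, array([ 0.4888, -0.016 ,  0.0434]))]
scene clamp_stop [(0.98, array([0.4923, 0.1263, 0.0441]))]
scene supports_mid [(0.9, array([ 0.4802, -0.1163,  0.0445]))]
scene offcut_mid [(0.7, array([ 0.4635, -0.3988,  0.0286]))]
top grooved_bar_mid [(0.83, array([ 0.4442, -0.5633,  0.0115])), (0.68, array([ 0.3215, -0.1704,  0.012 ])), (0.66, array([0.3221, 0.2088, 0.015 ])), (0.5, array([ 0.6737, -0.173 ,  0.0148])), (0.34, array([ 0.4671, -0.3995,  0.024 ]))]
top grooved_bar_nose [(0.85, array([ 0.6948, -0.0938,  0.0188])), (0.78, array([ 0.282 , -0.0979
[... 428 characters left out ...]
upports_mid [(0.87, array([ 0.4821, -0.116 ,  0.0386])), (0.33, array([ 0.4837, -0.0142, -0.0006]))]
top offcut_mid [(0.86, array([ 0.4657, -0.4015,  0.0245])), (0.42, array([ 0.4851, -0.1157,  0.0403]))]
{'time': 0.9, 'joint_pos': array([-1.288 ,  0.0527,  1.6129,  0.    ,  1.476 , -0.119 ]), 'joint_vel': array([ 0.0002, -0.0007,  0.0002,  0.0002, -0.0017,  0.0007]), 'joint_efforts': array([  0.0015, -39.3685, -37.0467,   0.    ,   0.0004,   0.    ]), 'tool_pos': array([ 0.2444, -0.5752,  0.2313]), 'tool_rot': array([ 0.1411,  0.6929,  0.1411, -0.6929]), 'contact_force': array([-0.8738, -0.4718,  0.2531]), 'ft_torque': array([-0.0146, -0.0226, -0.0432]), 'gripper_width': 0.9992712311729615}
```

View pics/scene0.png

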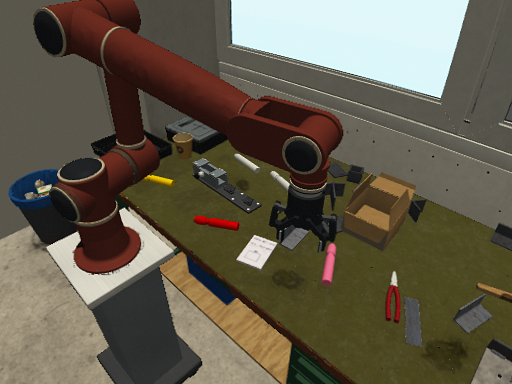

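View pics/top0.png

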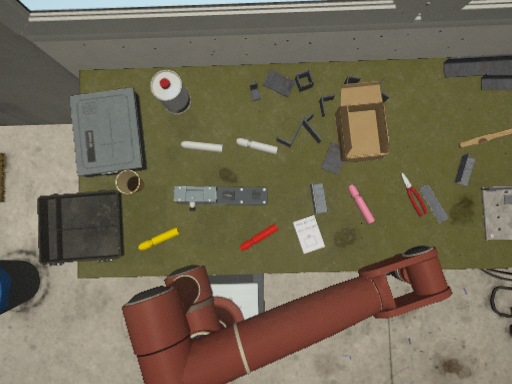

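Candidates in top view: grey bar (257,146), grey bar (202,146), yellow (158,238), red (259,237), pink (361,203). Checking the grey ones up close.

Run:
```python
from h import *
im=cv2.imread('pics/top0.png')
c=im[125:215,165:295]
cv2.imwrite('pics/crop0.png',cv2.resize(c,None,fx=6,fy=6,interpolation=cv2.INTER_CUBIC))
```

```text
(no output)
```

View pics/crop0.png

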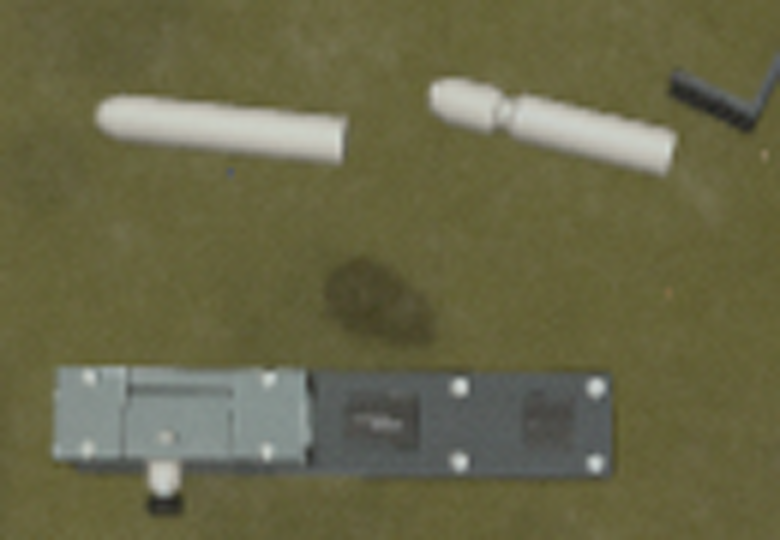

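```bash
cat >> h.py <<'E'
def pose():
    st=manip.state();q=st['tool_rot'];return np.array(st['tool_pos']),R.from_quat([q[1],q[2],q[3],q[0]])
def goal(yaw_bar):
    "tool x down, tool y perpendicular to bar dir; two options"
    out=[]
    for s in (1,-1):
        y=s*np.array([np.sin(yaw_bar),-np.cos(yaw_bar),0]);x=np.array([0,0,-1.]);z=np.cross(x,y)
        out.append(R.from_matrix(np.c_[x,y,z]))
    return out
def plan(p,yaw):
    P,r=pose();print('t',manip.state()['time'],'P',P.round(4),'shift cm',((np.array(p)-P)*100).round(2))
    for g in goal(yaw): print(' rotvec',(g*r.inv()).as_rotvec().round(4))
E
python3 - <<'E'
from h import *
p,r=pose();print(r.as_matrix().round(3)); print(manip.calibration('wrist'))
plan([.66,-.17,.25],np.deg2rad(74.7))
plan([.49,-.117,.25],np.deg2rad(87))
E
```

```text
[[ 0.     0.391 -0.92 ]
 [-0.    -0.92  -0.391]
 [-1.     0.    -0.   ]]
{'mtx': array([[314.90271058,   0.        , 256.32093945],
       [  0.        , 314.90271058, 191.56644356],
       [  0.        ,   0.        ,   1.        ]]), 'k1': 0.003971928583867112, 'hand_eye': array([[-1.64874191e-03,  3.28492380e-01, -9.44505182e-01,
        -1.42557748e-01],
       [ 9.99998529e-01,  9.87463395e-04, -1.40217895e-03,
         2.27402980e-04],
       [ 4.72059194e-04, -9.44506104e-01, -3.28493525e-01,
        -8.55496762e-02],
       [ 0.00000000e+00,  0.00000000e+00,  0.00000000e+00,
         1.00000000e+00]])}
t 0.9 P [ 0.2444 -0.5752  0.2313] shift cm [41.56 40.52  1.87]
 rotvec [-0.     0.     0.902]
 rotvec [ 0.      0.     -2.2396]
t 0.9 P [ 0.2444 -0.5752  0.2313] shift cm [24.56 45.82  1.87]
 rotvec [-0.      0.      1.1166]
 rotvec [ 0.     0.    -2.025]
```

Call:
send_rows:
  motion:
    - [[2.6,2.55,0.1,0,0,0.057],[2.6,2.55,0.1,0,0,0.057],[2.6,2.55,0.1,0,0,0.057],[2.6,2.55,0.1,0,0,0.057],[2.6,2.55,0.1,0,0,0.057],[2.6,2.55,0.1,0,0,0.057],[2.6,2.55,0.1,0,0,0.057],[2.6,2.55,0.1,0,0,0.057],[2.6,2.55,0.1,0,0,0.057],[2.6,2.55,0.1,0,0,0.057],[2.6,2.55,0.1,0,0,0.057],[2.6,2.55,0.1,0,0,0.057]]
  fingers: 0

```text
time: 1.9
tool_pos: [0.5575, -0.2677, 0.2435]
tool_rot: [0.366, 0.605, 0.366, -0.605]
contact_force: [0.3, -0.5, 0.0]
gripper_width: 0.996
```

Call:
send_rows:
  motion:
    - [[2.6,2.55,0.1,0,0,0.057],[2.6,2.55,0.1,0,0,0.057],[2.6,2.55,0.1,0,0,0.057],[2.6,2.55,0.1,0,0,0.047],[0,0,0,0,0,0],[0,0,0,0,0,0]]

```text
time: 2.4
tool_pos: [0.6614, -0.1656, 0.247]
tool_rot: [-0.43, -0.561, -0.43, 0.562]
contact_force: [-0.3, 0.2, -0.1]
gripper_width: 1.005
```

Run:
```python
from h import *
M=c2w('wrist'); im=manip.grab_frame('wrist'); save('w1',im)
for q in ['grooved_bar_mid','grooved_bar_nose','plain_bar_mid','rod_clamp','clamp_mouth','supports_mid']:
    print(q,[(round(d['confidence'],2),w('wrist',d['centre'],M).round(4)) for d in manip.landmark_of(q,'wrist')])
for d in manip.trace('grooved_bar_mid','wrist'):
    ys,xs=np.nonzero(d['region']);print(d['confidence'],len(xs),xs.mean(),ys.mean())
    P=pix2plane('wrist',np.c_[xs,ys],0.02,M);m=P.mean(0);u,s,v=np.linalg.svd(P[:,:2]-m[:2],full_matrices=False)
    a=v[0]*np.sign(v[0][1]);t=(P[:,:2]-m[:2])@a;print(m,np.degrees(np.arctan2(a[1],a[0])),t.min(),t.max(), m[:2]+a*(t.min()+t.max())/2)
plan([.675,-.171,.25],np.deg2rad(74.7))
```

```text
grooved_bar_mid [(0.88, array([ 0.323 , -0.1721,  0.0155])), (0.73, array([ 0.6763, -0.172 ,  0.0089]))]
grooved_bar_nose [(0.79, array([ 0.6947, -0.0972,  0.0174])), (0.62, array([ 0.6754, -0.1733,  0.0127])), (0.25, array([ 0.4868, -0.016 ,  0.0411]))]
plain_bar_mid []
rod_clamp [(0.84, array([ 0.4889, -0.0208,  0.0015])), (0.62, array([ 0.6759, -0.1772,  0.0077]))]
clamp_mouth [(0.78, array([ 0.489 , -0.0157,  0.0419]))]
supports_mid [(0.89, array([ 0.4816, -0.1129,  0.0428]))]
0.88 3072 269.1725260416667 155.03645833333334
[ 0.67718429 -0.16956781  0.02      ] 74.49259041279028 -0.08582443368962729 0.07797311857199878 [ 0.67613472 -0.17335055]
0.69 1853 29.318402590393955 240.22288181327576
[ 0.34620428 -0.19603477  0.02      ] 117.53351649623151 -0.0463056078489262 0.05305034598110671 [ 0.34464534 -0.19304436]
t 2.8 P [ 0.6599 -0.1681  0.2475] shift cm [ 1.51 -0.29  0.25]
 rotvec [0.0001 0.0001 0.0014]
 rotvec [ 2.0000e-04 -1.0000e-04 -3.1402e+00]
```

View pics/w1.png

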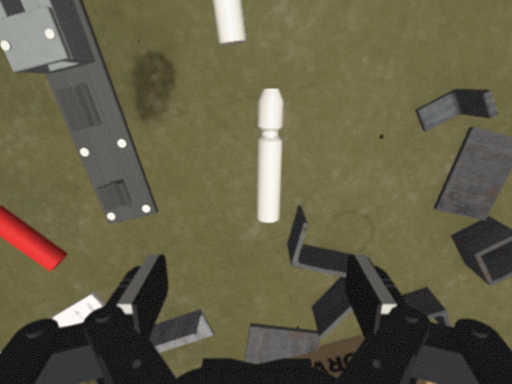

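Call:
send_rows:
  motion:
    - [[0.8,-0.2,-3,0,0,0],[0.8,-0.2,-3,0,0,0],[0,0,-3,0,0,0],[0,0,-3,0,0,0],[0,0,-2,0,0,0],[0,0,0,0,0,0],[0,0,0,0,0,0]]

```text
time: 3.38
tool_pos: [0.6753, -0.1713, 0.1059]
tool_rot: [-0.428, -0.562, -0.43, 0.563]
contact_force: [1.0, -0.7, 0.1]
gripper_width: 1.002
```

Run:
```python
from h import *
M=c2w('wrist'); im=manip.grab_frame('wrist'); save('w2',im)
for d in manip.trace('grooved_bar_mid','wrist')[:2]:
    ys,xs=np.nonzero(d['region']);print(d['confidence'],len(xs),xs.mean(),ys.mean())
    P=pix2plane('wrist',np.c_[xs,ys],0.02,M);m=P.mean(0);u,s,v=np.linalg.svd(P[:,:2]-m[:2],full_matrices=False)
    a=v[0]*np.sign(v[0][1]);t=(P[:,:2]-m[:2])@a;print(m,np.degrees(np.arctan2(a[1],a[0])),t.min(),t.max(), m[:2]+a*(t.min()+t.max())/2)
print([(round(d['confidence'],2),w('wrist',d['centre'],M).round(4)) for d in manip.landmark_of('grooved_bar_mid','wrist')])
plan([.676,-.172,.005],np.deg2rad(74.5))
```

```text
0.88 7395 257.2262339418526 188.08519269776878
[ 0.67792284 -0.16660707  0.02      ] 74.17504231886204 -0.09083587806730826 0.07577548984350341 [ 0.67586936 -0.17385187]
[(0.88, array([ 0.6764, -0.1741,  0.0103]))]
t 3.5333 P [ 0.678  -0.172   0.1105] shift cm [ -0.2   -0.   -10.55]
 rotvec [ 0.0016  0.0044 -0.0032]
 rotvec [-6.9000e-03  2.5000e-03  3.1383e+00]
```

View pics/w2.png

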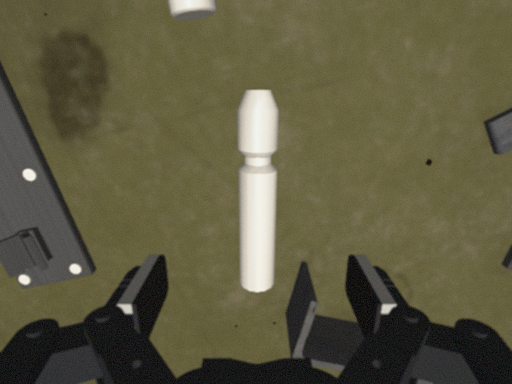

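Call:
send_rows:
  motion:
    - [[0,0,-3,0,0,0],[0,0,-3,0,0,0],[0,0,-2,0,0,0],[0,0,-1,0,0,0],[0,0,-0.6,0,0,0],[0,0,-0.4,0,0,0],[0,0,0,0,0,0],[0,0,0,0,0,0]]

```text
time: 4.2
tool_pos: [0.6777, -0.1717, 0.0093]
tool_rot: [0.43, 0.563, 0.428, -0.562]
contact_force: [-0.6, 0.0, 0.6]
gripper_width: 1.001
```

Call:
send_rows:
  motion:
    - [[0,0,0,0,0,0],[0,0,0,0,0,0],[0,0,0,0,0,0],[0,0,0,0,0,0],[0,0,0,0,0,0],[0,0,0,0,0,0],[0,0,0,0,0,0],[0,0,0,0,0,0],[0,0,0,0,0,0],[0,0,0,0,0,0]]
  fingers: 1

```text
time: 5.03
tool_pos: [0.6769, -0.1714, 0.0079]
tool_rot: [0.429, 0.562, 0.429, -0.562]
contact_force: [1.0, 0.1, 5.4]
gripper_width: 0.325
```

Run:
```python
from h import *
im=manip.grab_frame('wrist'); save('w3',im)
s=manip.state();print(s['gripper_width'],s['contact_force'],s['joint_pos'])
```

```text
0.3273814690362333 [0.15104065 0.63176568 4.37960905] [-3.54443054e-01  4.29479268e-01  1.56555474e+00  2.81716201e-05
  1.14549683e+00 -8.74569953e-02]
```

View pics/w3.png

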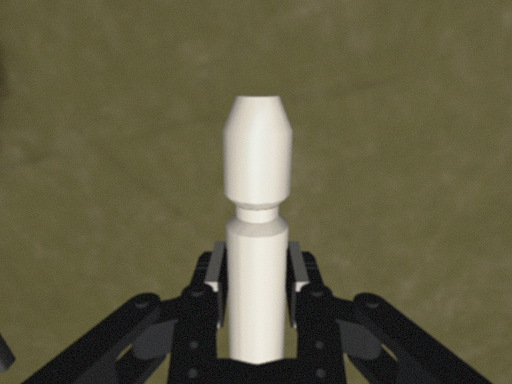

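Call:
send_rows:
  motion:
    - [[0,0,1,0,0,0],[0,0,2,0,0,0],[0,0,4,0,0,0],[0,0,4,0,0,0],[-1,0,4,0,0,0],[-3,0.4,3,0,0,0.04],[-3,0.4,0,0,0,0.04],[-3,0.4,0,0,0,0.04],[0,0.4,0,0,0,0.04],[0,0,0,0,0,0.04],[0,0,0,0,0,0.02],[0,0,0,0,0,0]]

```text
time: 6.08
tool_pos: [0.5764, -0.1551, 0.1859]
tool_rot: [-0.488, -0.511, -0.489, 0.512]
contact_force: [0.4, -0.1, -2.6]
gripper_width: 0.327
```

Run:
```python
from h import *
M=c2w('wrist'); im=manip.grab_frame('wrist'); save('w4',im)
for q in ['grooved_bar_mid','grooved_bar_nose','rod_clamp','clamp_mouth','supports_mid','clamp_stop']:
    print(q,[(round(d['confidence'],2),w('wrist',d['centre'],M).round(4)) for d in manip.landmark_of(q,'wrist')])
s=manip.state();print(s['gripper_width'],s['contact_force'])
plan([.4815,-.1155,.1],np.deg2rad(87.1))
# nose in tool coords
save('top4',manip.grab_frame('top'))
for q in ['rod_clamp','clamp_mouth','supports_mid','clamp_stop']:
    print(q,[(round(d['confidence'],2),w('top',d['centre']).round(4)) for d in manip.landmark_of(q,'top')])
```

```text
grooved_bar_mid [(0.86, array([ 0.5774, -0.1588,  0.1895])), (0.81, array([ 0.3218, -0.1692,  0.0161]))]
grooved_bar_nose [(0.73, array([ 0.5826, -0.0766,  0.1909])), (0.65, array([ 0.4856, -0.1114,  0.0429]))]
rod_clamp [(0.69, array([ 0.489 , -0.0158, -0.0021]))]
clamp_mouth [(0.58, array([ 0.4875, -0.0151,  0.0412])), (0.43, array([ 0.4848, -0.1123,  0.0437]))]
supports_mid [(0.63, array([ 0.4842, -0.1147,  0.0443]))]
clamp_stop []
0.32524908671986397 [-0.35885459 -0.13067313 -1.39330527]
t 6.4333 P [ 0.5772 -0.1553  0.1865] shift cm [-9.57  3.98 -8.65]
 rotvec [-0.0001 -0.0003 -0.0034]
 rotvec [ 5.0000e-04 -2.0000e-04  3.1382e+00]
rod_clamp [(0.81, array([ 4.883e-01, -1.880e-02, -3.000e-04]))]
clamp_mouth [(0.95, array([ 0.4851, -0.0168,  0.0448]))]
supports_mid [(0.8, array([ 0.4862, -0.1182,  0.0402]))]
clamp_stop [(0.91, array([0.4941, 0.1239, 0.0409]))]
```

View pics/w4.png

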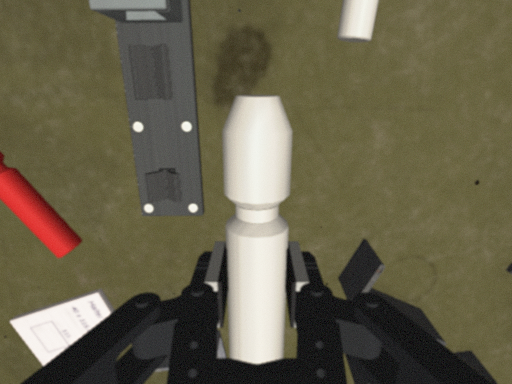

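Run:
```python
from h import *
P,r=pose();M=c2w('wrist')
print(P, pix2plane('wrist',[[258,97]],P[2]+.017,M), 'mid =nose-80')
L=pix2plane('wrist',[[142,216],[118,25],[203,214],[190,25]],0.01,M);print(L)
S=pix2plane('wrist',[[138,127],[187,127],[148,208],[193,208]],0.012,M);print(S)
im=cv2.imread('pics/top4.png');cv2.imwrite('pics/top4c.png',cv2.resize(im[170:225,165:285],None,fx=6,fy=6,interpolation=cv2.INTER_CUBIC))
im=cv2.imread('pics/w4.png');cv2.imwrite('pics/w4c.png',cv2.resize(im[0:230,90:220],None,fx=2.6,fy=2.6,interpolation=cv2.INTER_CUBIC))
```

```text
[ 0.57713007 -0.15530992  0.18664733] [[ 0.58229286 -0.07609884  0.20364733]] mid =nose-80
[[ 0.44953183 -0.20443051  0.01      ]
 [ 0.459427   -0.01654864  0.01      ]
 [ 0.51693177 -0.20527639  0.01      ]
 [ 0.52443717 -0.01955099  0.01      ]]
[[ 0.46251397 -0.10766135  0.012     ]
 [ 0.51116566 -0.1099578   0.012     ]
 [ 0.45843862 -0.19450919  0.012     ]
 [ 0.50722121 -0.1968545   0.012     ]]
```

View pics/top4c.png

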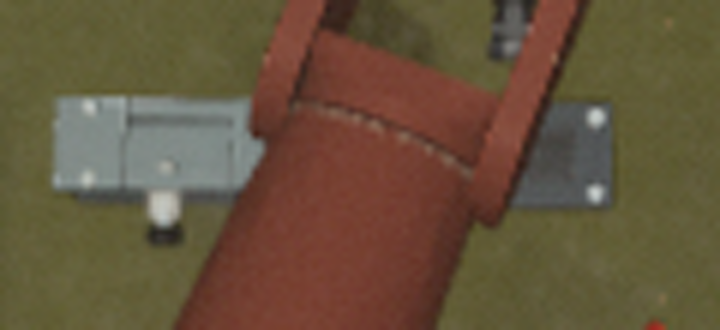

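View pics/w4c.png

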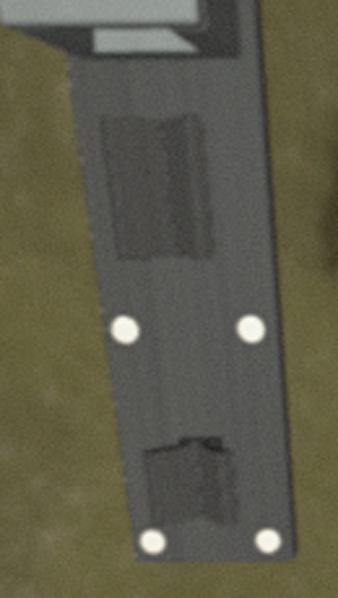

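Call:
send_rows:
  motion:
    - [[-3,1.3,-1,0,0,0],[-3,1.5,-1.5,0,0,0],[-2.2,1.5,-1.5,0,0,0],[-1,0,-1.5,0,0,0],[0,0,0,0,0,0],[0,0,0,0,0,0]]

```text
time: 7.18
tool_pos: [0.4846, -0.1121, 0.1312]
tool_rot: [-0.488, -0.512, -0.488, 0.512]
contact_force: [0.7, -1.1, -1.6]
gripper_width: 0.325
```

Run:
```python
from h import *
M=c2w('wrist'); im=manip.grab_frame('wrist'); save('w5',im)
for i in range(1): plan([.4850,-.112,.1],np.deg2rad(87.3))
```

```text
t 7.2333 P [ 0.486  -0.1127  0.1326] shift cm [-0.1   0.07 -3.26]
 rotvec [0.0006 0.0017 0.0002]
 rotvec [ 2.7000e-03 -1.0000e-03 -3.1414e+00]
```

View pics/w5.png

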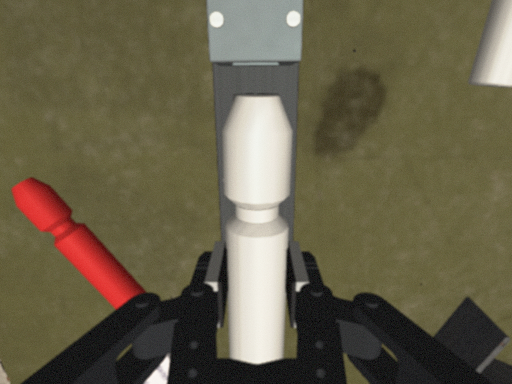

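Run:
```python
from h import *
P,r=pose();M=c2w('wrist')
T=lambda X:(r.inv().apply(X-P)).round(4)
print(P)
print('clamp top edge',T(pix2plane('wrist',[[210,62],[302,62],[217,19],[293,18]],.066,M)))
print('nose',T(pix2plane('wrist',[[258,97]],P[2]+.017,M)))
print('base',T(pix2plane('wrist',[[214,70],[299,70],[219,200],[297,200]],.01,M)))
```

```text
[ 0.48600336 -0.1127323   0.13260252]
clamp top edge [[ 0.0665 -0.0276 -0.0962]
 [ 0.0666  0.029  -0.0962]
 [ 0.0665 -0.0223 -0.1197]
 [ 0.0666  0.0225 -0.1202]]
nose [[-0.017   0.0014 -0.0794]]
base [[ 0.1225 -0.0323 -0.0934]
 [ 0.1226  0.0345 -0.0934]
 [ 0.1226 -0.0327  0.0157]
 [ 0.1227  0.0375  0.0158]]
```

Call:
send_rows:
  motion:
    - [[0,0,-3,0,0,0],[0,0,-3,0,0,0],[0,0,-1.5,0,0,0],[0,0,-0.8,0,0,0],[0,0,-0.5,0,0,0],[0,0,-0.4,0,0,0],[0,0,-0.3,0,0,0],[0,0,-0.1,0,0,0],[0,0,0,0,0,0],[0,0,0,0,0,0]]

```text
time: 8.07
tool_pos: [0.4859, -0.1126, 0.0367]
tool_rot: [0.489, 0.512, 0.488, -0.511]
contact_force: [-0.6, 0.5, -1.3]
gripper_width: 0.325
```

Call:
send_rows:
  motion:
    - [[0,0,-0.1,0,0,0],[0,0,-0.1,0,0,0],[0,0,0,0,0,0],[0,0,0,0,0,0]]

```text
time: 8.4
tool_pos: [0.4858, -0.1126, 0.036]
tool_rot: [-0.488, -0.512, -0.488, 0.512]
contact_force: [-5.9, 2.3, 10.7]
gripper_width: 0.326
```

Call:
send_rows:
  motion:
    - [[0,0,0,0,0,0],[0,0,0,0,0,0],[0,0,0,0,0,0],[0,0,0,0,0,0],[0,0,0,0,0,0],[0,0,0,0,0,0],[0,0,0,0,0,0],[0,0,0,0,0,0],[0,0,0,0,0,0]]
  fingers: 0

```text
time: 9.15
tool_pos: [0.4851, -0.1123, 0.0336]
tool_rot: [-0.488, -0.512, -0.488, 0.512]
contact_force: [-0.0, -0.6, 0.9]
gripper_width: 1.001
```

Call:
send_rows:
  motion:
    - [[0,0,1,0,0,0],[0,0,2,0,0,0],[0,0,3,0,0,0],[0,0,3,0,0,0],[0,-2,2,0,0,0],[0,-2,0,0,0,0],[0,0,0,0,0,0],[0,0,0,0,0,0]]

```text
time: 9.82
tool_pos: [0.4853, -0.1529, 0.1446]
tool_rot: [0.488, 0.512, 0.487, -0.512]
contact_force: [-0.4, -0.4, 0.4]
gripper_width: 1.0
```

Run:
```python
from h import *
M=c2w('wrist'); im=manip.grab_frame('wrist'); save('w6',im)
for q in ['grooved_bar_mid','grooved_bar_nose','clamp_mouth']:
    print(q,[(round(d['confidence'],2),w('wrist',d['centre'],M).round(4)) for d in manip.landmark_of(q,'wrist')])
plan([.4850,-.112,.1],np.deg2rad(87.3))
```

```text
grooved_bar_mid [(0.87, array([ 0.4855, -0.1138,  0.0384])), (0.59, array([ 0.3211, -0.1683,  0.0158]))]
grooved_bar_nose [(0.86, array([ 0.2865, -0.1003,  0.0125])), (0.79, array([ 0.4889, -0.0371,  0.0453]))]
clamp_mouth []
t 10.0167 P [ 0.4845 -0.1514  0.1428] shift cm [ 0.05  3.94 -4.28]
 rotvec [-0.001  -0.0015 -0.0008]
 rotvec [ 2.4000e-03 -1.6000e-03  3.1408e+00]
```

View pics/w6.png

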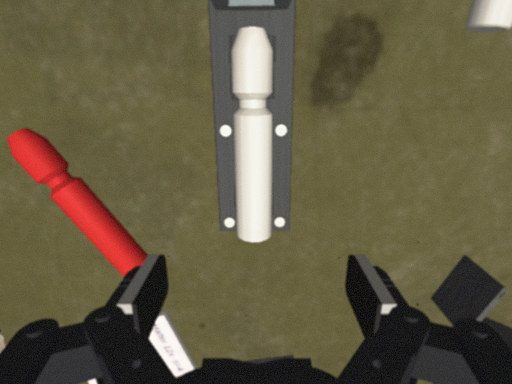

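Call:
send_rows:
  motion:
    - [[-0.2,-3,0,0,0,0],[-0.2,-3,0,0,0,0],[-0.1,-1.2,-1,0,0,0],[0,0,-3,0,0,0],[0,0,-3,0,0,0],[0,0,-2,0,0,0],[0,0,-1,0,0,0],[0,0,-0.5,0,0,0],[0,0,0,0,0,0],[0,0,0,0,0,0]]
  fingers: 1

```text
time: 10.85
tool_pos: [0.4808, -0.2244, 0.0395]
tool_rot: [0.489, 0.512, 0.488, -0.511]
contact_force: [-0.7, -0.8, 0.2]
gripper_width: 0.001
```

Run:
```python
from h import *
M=c2w('wrist'); im=manip.grab_frame('wrist'); save('w7',im)
for q in ['grooved_bar_mid','grooved_bar_nose','clamp_mouth']:
    print(q,[(round(d['confidence'],2),w('wrist',d['centre'],M).round(4)) for d in manip.landmark_of(q,'wrist')])
plan([.480,-.224,.038],np.deg2rad(87.3));print(manip.state()['gripper_width'])
```

```text
grooved_bar_mid [(0.8, array([ 0.4845, -0.1158,  0.036 ]))]
grooved_bar_nose []
clamp_mouth []
t 11.05 P [ 0.4811 -0.2249  0.0403] shift cm [-0.11  0.09 -0.23]
 rotvec [ 0.0015  0.0024 -0.0002]
 rotvec [-3.8000e-03  2.4000e-03  3.1414e+00]
0.000765347505130153
```

View pics/w7.png

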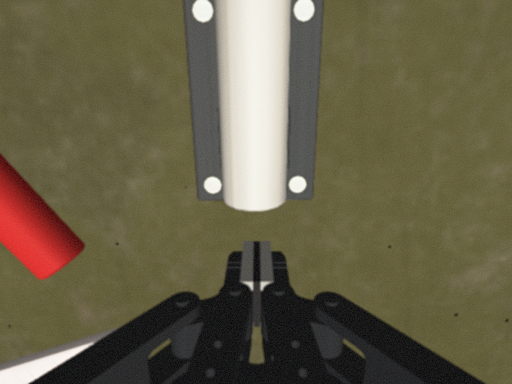

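Call:
send_rows:
  motion:
    - [[0,1,-0.1,0,0,0],[0.02,0.5,0,0,0,0],[0.04,0.8,0,0,0,0],[0.04,0.8,0,0,0,0],[0.04,0.8,0,0,0,0],[0.04,0.8,0,0,0,0],[0.04,0.8,0,0,0,0],[0.04,0.8,0,0,0,0],[0.03,0.7,0,0,0,0],[0,0,0,0,0,0]]

```text
time: 11.88
tool_pos: [0.4829, -0.1525, 0.0373]
tool_rot: [0.488, 0.512, 0.489, -0.511]
contact_force: [1.0, -0.0, 0.1]
gripper_width: 0.0
```

Run:
```python
from h import *
im=manip.grab_frame('wrist'); save('w8',im)
save('s8',cv2.resize(manip.grab_frame('scene')[140:230,170:300],None,fx=6,fy=6,interpolation=cv2.INTER_CUBIC))
```

```text
(no output)
```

View pics/w8.png

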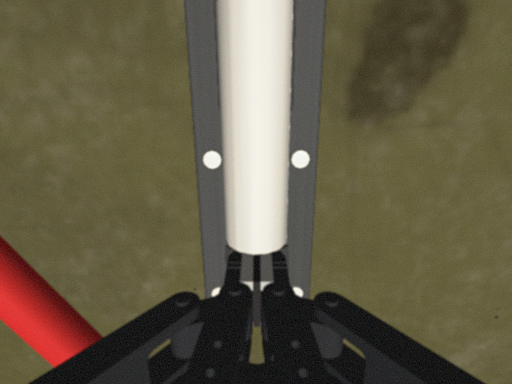

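View pics/s8.png

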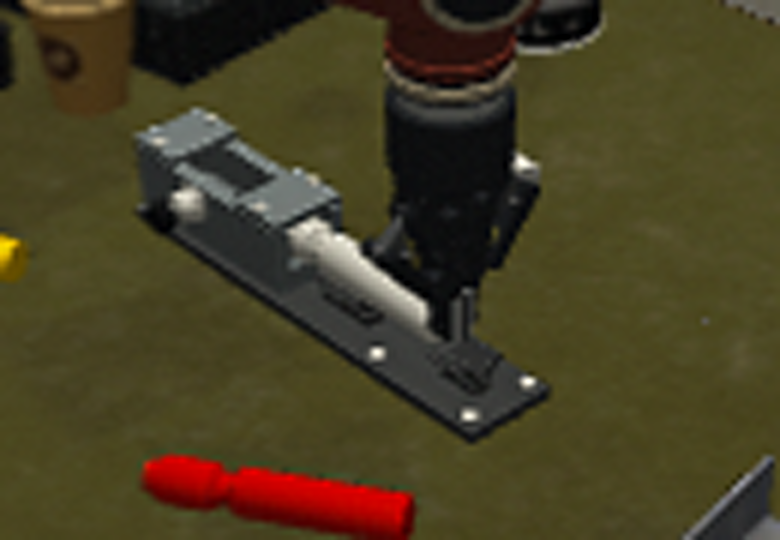

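Call:
send_rows:
  motion:
    - [[0.04,0.8,0,0,0,0],[0.04,0.8,0,0,0,0],[0.04,0.8,0,0,0,0],[0.04,0.8,0,0,0,0],[0.03,0.6,0,0,0,0],[0.03,0.6,0,0,0,0],[0.03,0.6,0,0,0,0],[0.03,0.6,0,0,0,0],[0.03,0.6,0,0,0,0],[0.03,0.6,0,0,0,0],[0,0,0,0,0,0]]

```text
time: 12.9
tool_pos: [0.4862, -0.0857, 0.0376]
tool_rot: [-0.488, -0.511, -0.488, 0.512]
contact_force: [-1.2, -1.5, 1.1]
gripper_width: -0.006
```

Call:
send_rows:
  motion:
    - [[0.02,0.4,0,0,0,0],[0.02,0.4,0,0,0,0],[0.02,0.4,0,0,0,0],[0.02,0.4,0,0,0,0],[0.02,0.4,0,0,0,0],[0.02,0.4,0,0,0,0],[0,0,0,0,0,0]]

```text
time: 13.48
tool_pos: [0.4876, -0.0618, 0.0375]
tool_rot: [0.488, 0.512, 0.488, -0.511]
contact_force: [-0.6, -1.4, 1.1]
gripper_width: -0.001
```

Run:
```python
from h import *
im=manip.grab_frame('wrist'); save('w9',im)
save('s9',cv2.resize(manip.grab_frame('scene')[140:230,170:300],None,fx=6,fy=6,interpolation=cv2.INTER_CUBIC))
print(manip.state()['contact_force'],pose()[0])
```

```text
[0.13508728 0.13931002 0.90821017] [ 0.48761385 -0.06186621  0.0375469 ]
```

View pics/w9.png

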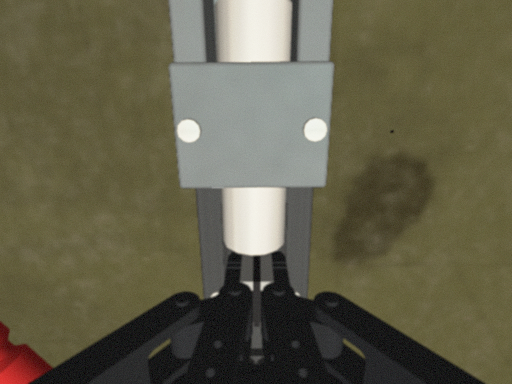

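View pics/s9.png

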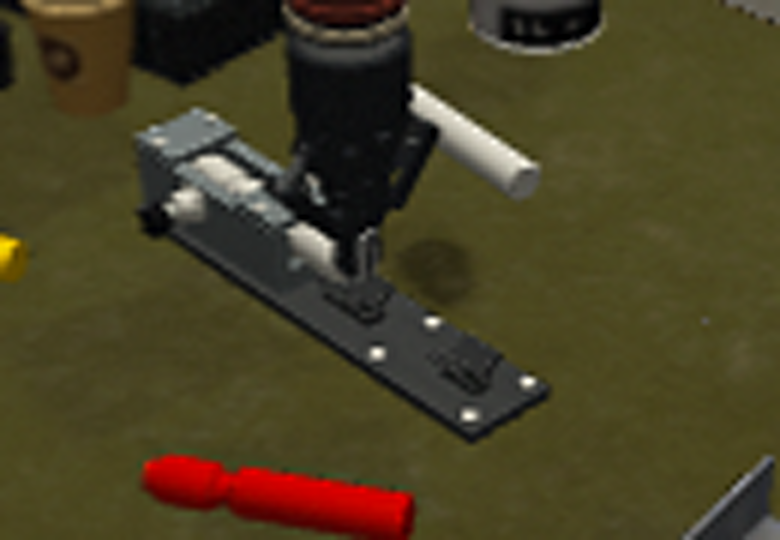

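Call:
send_rows:
  motion:
    - [[0.01,0.2,0,0,0,0],[0.01,0.2,0,0,0,0],[0.01,0.2,0,0,0,0],[0.01,0.2,0,0,0,0],[0.01,0.2,0,0,0,0],[0.01,0.2,0,0,0,0],[0,0,0,0,0,0]]

```text
time: 14.17
tool_pos: [0.488, -0.0495, 0.0374]
tool_rot: [0.488, 0.512, 0.489, -0.511]
contact_force: [-0.1, -0.1, 0.1]
gripper_width: -0.003
```

Call:
send_rows:
  motion:
    - [[0,0.1,0,0,0,0],[0.01,0.1,0,0,0,0],[0,0.1,0,0,0,0],[0,0,0,0,0,0]]

```text
time: 14.5
tool_pos: [0.4882, -0.047, 0.0375]
tool_rot: [0.488, 0.512, 0.488, -0.512]
contact_force: [-0.7, -0.9, -0.4]
gripper_width: -0.003
```

Call:
send_rows:
  motion:
    - [[0,0.1,0,0,0,0],[0.01,0.1,0,0,0,0],[0,0,0,0,0,0],[0,0,0,0,0,0]]

```text
time: 14.83
tool_pos: [0.4886, -0.0463, 0.0378]
tool_rot: [-0.489, -0.511, -0.487, 0.512]
contact_force: [1.0, -5.1, -0.3]
gripper_width: 0.006
```

Run:
```python
from h import *
im=manip.grab_frame('wrist'); save('w10',im)
save('s10',cv2.resize(manip.grab_frame('scene')[140:230,170:300],None,fx=6,fy=6,interpolation=cv2.INTER_CUBIC))
print(manip.state()['contact_force'],pose()[0])
```

```text
[-0.25611195 -6.25569995 -0.73108664] [ 0.48855331 -0.04631782  0.03775877]
```

View pics/w10.png

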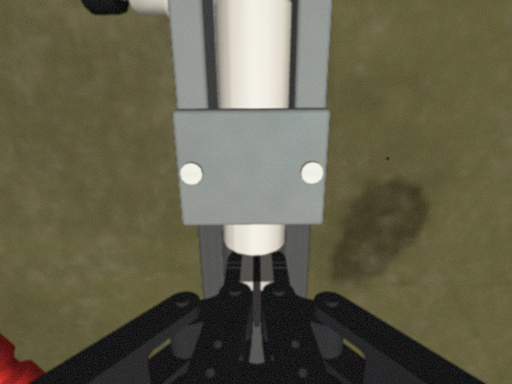

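View pics/s10.png

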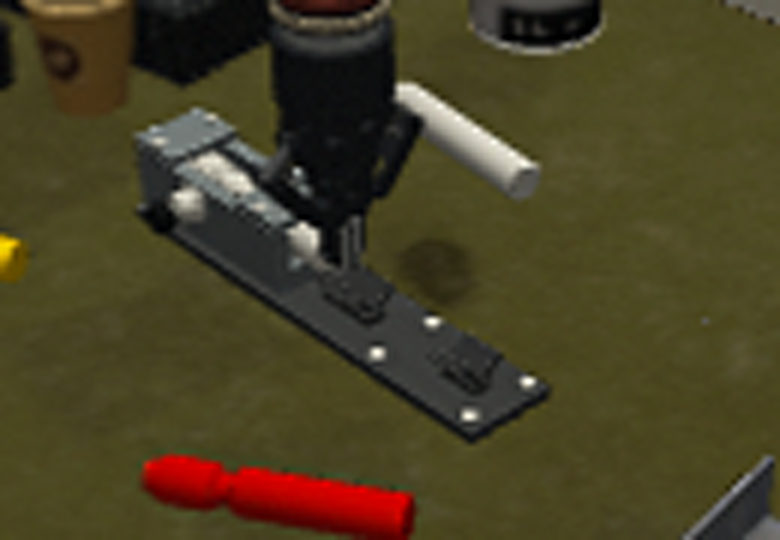

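Call:
send_rows:
  motion:
    - [[0,0.1,0,0,0,0],[0,0.1,0,0,0,0],[0,0,0,0,0,0],[0,0,0,0,0,0]]

```text
time: 15.27
tool_pos: [0.4888, -0.0463, 0.0381]
tool_rot: [-0.49, -0.51, -0.486, 0.513]
contact_force: [-1.0, -13.1, -0.9]
gripper_width: 0.001
```

Call:
send_rows:
  motion:
    - [[0,0.1,0,0,0,0],[0,0.1,0,0,0,0],[0,0.1,0,0,0,0],[0,0,0,0,0,0]]

```text
time: 15.6
tool_pos: [0.4891, -0.0462, 0.0386]
tool_rot: [-0.492, -0.508, -0.485, 0.514]
contact_force: [-0.7, -24.6, -2.2]
gripper_width: -0.0
```

Call:
send_rows:
  motion:
    - [[0,-0.3,0,0,0,0],[0,-0.5,0,0,0,0],[-0.1,-1.5,0,0,0,0],[-0.2,-3,0,0,0,0],[0,-3,2,0,0,0],[0,-1,4,0,0,0],[0,0,4,0,0,0],[0,0,2,0,0,0],[0,0,0,0,0,0],[0,0,0,0,0,0]]

```text
time: 16.43
tool_pos: [0.4864, -0.1334, 0.1594]
tool_rot: [0.489, 0.512, 0.487, -0.511]
contact_force: [-0.5, -1.4, -1.0]
gripper_width: 0.001
```

Run:
```python
from h import *
M=c2w('wrist');im=manip.grab_frame('wrist'); save('w11',im)
for q in ['grooved_bar_mid','clamp_mouth','plunger']:
    print(q,[(round(d['confidence'],2),w('wrist',d['centre'],M).round(4)) for d in manip.landmark_of(q,'wrist')])
save('s11',cv2.resize(manip.grab_frame('scene')[140:230,170:300],None,fx=6,fy=6,interpolation=cv2.INTER_CUBIC))
for q in ['plain_bar_mid','offcut_mid']:
    print(q,[(round(d['confidence'],2),w('scene',d['centre']).round(4)) for d in manip.landmark_of(q,'scene')])
```

```text
grooved_bar_mid [(0.93, array([ 0.3237, -0.1701,  0.0168]))]
clamp_mouth [(0.95, array([ 0.49  , -0.016 ,  0.0414]))]Traceback (most recent call last):
  File "<stdin>", line 4, in <module>
ValueError: it knows: clamp_mouth, clamp_stop, grooved_bar_mid, grooved_bar_nose, offcut_mid, plain_bar_mid, rod_clamp, supports_mid
```

View pics/w11.png

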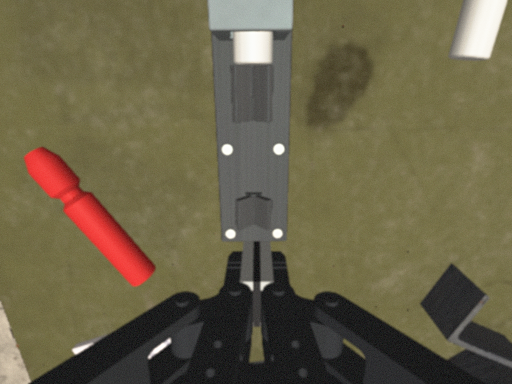

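Run:
```python
from h import *
M=c2w('wrist')
print(pix2plane('wrist',[[253,63],[253,29]],.057,M)[0],pix2plane('wrist',[[253,29]],.066,M)[0])
save('s11',cv2.resize(manip.grab_frame('scene')[140:230,170:300],None,fx=6,fy=6,interpolation=cv2.INTER_CUBIC))
for q in ['plain_bar_mid','offcut_mid']:
    print(q,[(round(d['confidence'],2),w('scene',d['centre']).round(4)) for d in manip.landmark_of(q,'scene')])
```

```text
[ 0.48701228 -0.03495884  0.057     ] [ 0.48815111 -0.01464758  0.066     ]
plain_bar_mid [(0.69, array([0.6791, 0.0413, 0.019 ]))]
offcut_mid [(0.81, array([ 0.4638, -0.4015,  0.0265])), (0.74, array([ 0.4834, -0.1152,  0.0439]))]
```

View pics/s11.png

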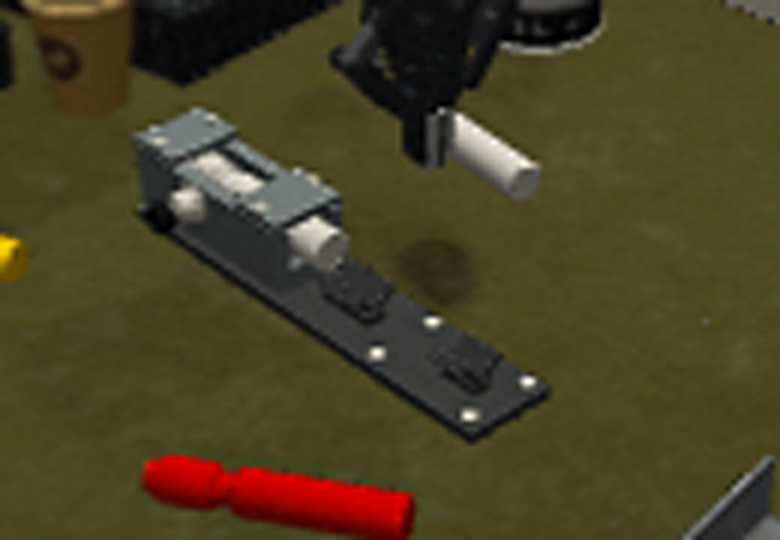

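Run:
```python
from h import *
print(manip.job_done())
```

```text
the job is handed in; nothing more can be done
None
```

The grooved bar is in the clamp and against the stop, and I have handed the job in at about 16.5 s of the 54 s. I gripped it at its middle, laid it in both V supports nose towards the clamp, let go, and pushed it in by its rear end with the shut fingers.

**Last checks:**
- **Against the stop:** when I pushed on, the tool stayed put while the force rose to about 25 N. The rear end sticks out of the mouth by 20.3 mm, measured in the wrist image; 20 mm is expected.
- **Plunger:** in the scene picture the knob stands back in and the groove lies opposite it. I judged this by eye, as nothing reported the plunger's value.
- **Other parts:** the plain bar reads within about 6 mm and the angle offcut within about 3 mm of where they started, which is near the networks' measuring error. The arm came near neither.

**What failed or disagreed:**
- The networks' support positions disagreed by up to about 6 mm. I set the sideways alignment from the wrist picture instead.
- At the end the networks did not find the bar inside the clamp. The wrist camera's only report for it was the red look-alike, which I ignored.

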